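Swap the blank for the sample and hold it flush on the sloped reading stage

TASK

The zero reading is done: lay the short blank slide carrier from the table flat in the empty crosswise pocket of the slide tray and let go of it, and only then take the long sample carrier out of the other pocket, tilt it to match the sloped stage face, and set it flush on that face, centred over the round window with its long side running up the slope. Finish while still gripping the sample carrier and pressing it gently, so that the sprung face gives way part of its travel without bottoming. Leave the stage at its set slope and do not disturb the things standing around.

Things in the scene. Friction and masses are not known exactly. Their poses are not given: they have to be found in the camera images.
- blank: Short slide carrier, loose on the table at the start: white plate 60 x 36 x 5 mm with an upright finger bar in its middle, 36 mm long (along the plate's length), 12 mm thick, its top 39 mm above the underside. Mass 42 to 84 g. Origin: centre of the plate's underside; x along the plate and the bar, y across (pinch the bar across y), z up.
- sample: Long slide carrier, loose, lying in the tray's lengthwise pocket at the start: white plate 76 x 36 x 5 mm with the same finger bar (36 mm long along the plate, 12 mm thick, top 39 mm above the underside). Mass 42 to 84 g. Origin: centre of the plate's underside; x along the plate and the bar, y across (pinch the bar across y), z up.
- tray: Grey slide tray fixed to the table, 98 (x) x 168 (y) x 10 mm, two pockets with floors 4 mm above the table and walls to 10 mm. Origin: centre of its underside, z up. Tray and stage may stand in either order, left or right.
- long_pocket (a point): Floor centre of the lengthwise pocket, 86 mm along the tray's x by 44 mm along its y; the sample starts in it. Axes as the tray's.
- cross_pocket (a point): Floor centre of the crosswise pocket, 44 mm along the tray's x by 68 mm along its y, empty at the start; the blank lies in it with its length along the tray's y (either way round). Axes as the tray's.
- stage: Sloped reading stage fixed to the table: grey base 130 x 110 x 10 mm with two cheeks (each 8 mm thick, tops 70 mm high, 86 mm apart inside) that carry a tilted table between them on a stiff pivot 55 mm above the table top. Origin: centre of the base's underside, z up; the slope faces the stage's -x side, rising towards its +x.
- face_center (a point): Middle of the sprung face's upper side, at the centre of the round glass window (24 mm wide, level with the face). The aluminium face is 96 mm up the slope (its x axis, rising) by 64 mm across (its y axis, level); z is the outward normal. The slope differs between starts, 14 to 32 degrees from level. Moves with the face when pressed. Its middle stands 72 to 75 mm above the table top, just higher than the cheeks.
- stage_face (a joint): Travel of the sprung face into the stage along its normal, m: 0 at rest, 0.006 bottomed. It starts to give at 3 N and stiffens by 2 N per mm (15 N when bottomed).
- table_edge (a point): Middle of the upper end of the tilted table under the sprung face, 50 mm up the slope from its pivot. Shows whether the set slope is disturbed; a stiff pivot (4 N m) holds it.
- bench_timer: Bystander: round bench timer, 64 mm wide, 31 mm high. Origin at the centre of its underside.
- petri_dish: Bystander: petri dish, 63 mm wide, 15 mm high. Origin at the centre of its underside.
- forceps: Bystander: steel forceps lying flat, 126 mm long (its y), 15 mm wide, 9 mm high. Origin at the middle of its underside.
- stain_bottle: Bystander: brown dropper bottle, 36 mm wide, 104 mm high. Origin at the centre of its underside.
There are look-alikes about, which are no part of the job. What is shaped like the blank but pink or turquoise is not meant.

How it is judged:
On the way, in this order (a step that is already met when the one before it is completed fails the run):
1. the blank lies flat in the crosswise pocket, let go, and the sample has stayed in its own pocket (x of blank in the frame of cross_pocket between -0.007 and 0.007 m and y of blank in the frame of cross_pocket between -0.007 and 0.007 m and z of blank in the frame of cross_pocket below 0.002 m and angle between blank's own z axis and vertical below 0.06 rad and angle between the x axis of blank and the y axis of tray, either way round below 0.25 rad and contact force between blank and the fingers below 0.1 N and linear speed of blank below 0.02 m/s and distance between sample and long_pocket below 0.015 m), for 0.2 s.
2. the sample is gripped and lifted clear of the tray (z of sample in the frame of long_pocket above 0.025 m and contact force between sample and the fingers above 1 N and contact force between sample and tray below 0.05 N), for 0.2 s.
At the end, for the whole second after the job is handed in: Blank released flat in the crosswise pocket (7 mm, 0.25 rad, 2 mm off the floor at most). Sample still gripped (>2 N), at rest and flush on the face (0.05 rad, 2 mm), within 12 mm of the window centre, length up the slope within 0.15 rad, pressed so that the face has given 0.8 to 5.6 mm (x of blank in the frame of cross_pocket between -0.007 and 0.007 m and y of blank in the frame of cross_pocket between -0.007 and 0.007 m and z of blank in the frame of cross_pocket below 0.002 m and angle between blank's own z axis and vertical below 0.06 rad and angle between the x axis of blank and the y axis of tray, either way round below 0.25 rad and contact force between blank and the fingers below 0.1 N and linear speed of each of blank, sample below 0.02 m/s and x of sample in the frame of face_center between -0.012 and 0.012 m and y of sample in the frame of face_center between -0.012 and 0.012 m and z of sample in the frame of face_center between -0.002 and 0.002 m and angle between the z axis of sample and the z axis of face_center, either way round below 0.05 rad and angle between the x axis of sample and the x axis of face_center, either way round below 0.15 rad and value of joint stage_face between 0.0008 and 0.0056 m and contact force between sample and the fingers above 2 N and contact force between sample and stage above 2 N); the arm keeps its last pose, push and grip.
It fails at once if the sample is pressed on the stage harder than 30 N (contact force between sample and stage above 30 N).
It fails at once if the set slope of the stage is disturbed (table edge moved over 5 mm) (distance of table_edge from where it was at the start of the episode above 0.005 m).
It fails at once if a bystander (timer, petri dish, forceps, stain bottle) is moved over 20 mm (distance of any of bench_timer, petri_dish, forceps, stain_bottle from where it was at the start of the episode above 0.02 m).
It also fails if it takes over 61 s, if anything falls off the work surface, if the arm or the gripper's body presses on something with over 40 N, if the wrist force passes 120 N, or if a joint passes its speed limit or range.

ROBOT

A 6-joint arm with a two-finger parallel gripper is mounted at the origin on a cart in front of the work surface, level with it; the furniture and walls round the work are solid. World frame = base frame: x ahead of the robot, y to its left, z up, the work surface at z = 0. Lengths are in m, angles in rad, forces in N, time in s.
With the tool pointing down it reaches from about 0.275 to 0.825 m from the base axis. Payload 4.9 kg.
Tool frame: the origin (TCP) lies midway between the tips of the shut fingers; the grasp point (between the pads) lies 19 mm behind it (grip_point_offset is the distance from the TCP to the grasp point, in m); z points along the fingers, y is the line along which they close (so a half turn about z gives the same grasp; the last joint's range is limited). The gripper opens to 85 mm and grips with 20 to 120 N. Pads are 22 mm wide; open, the fingers measure 114 mm over their backs; the gripper's body (76 mm by 85 mm) begins 54 mm behind the grasp point. The pads swing forward as they close: fully open they stand 13 mm farther back than shut.
Start: joints at [-1.305, 0.326, -0.193, 1.052, 0, 1.437], TCP at [0.214, -0.507, 0.231] pointing down, gripper open.
Joint ranges: [-2.65, 2.65], [-0.97, 1.79], [-1.3, 1.35], [-1.93, 2.1], [-1.47, 1.37], [-3.14, 3.14]. Speed limits (rad/s): [2.57, 2.57, 3.14, 3.14, 3.14, 3.14].

INTERFACE

Orientations are given as a rotation vector (axis times angle).
In Python, from cell import * gives the robot as it stands. Calls block until the motion is done:
- movep(position, orientation): joint-space move of the TCP to a pose.
- move_l(position, velocity=0.15, rot=None, until_force=None): straight line of the TCP; rot=None keeps the orientation; velocity is the mean speed in m/s. With until_force (N) it stops when the force on the tool has changed by that much, and returns True; else False.
- set_joints(angles): joint-space move.
- let_go() and grab(newtons=None): open the fingers fully, or close them until they stop; newtons is the grip in N (None keeps the last).
- sleep(seconds).
- ik(position, orientation): joint angles nearest the present ones, or None.
- get_state(): the state.
- grab_frame(name): name is "scene" or "top" or "wrist"; returns a dict with "img" (384x512x3 uint8, red, green, blue), "fx", "fy", "cx", "cy" (pixels), "k1" (the pictures are not rectified: a ray, as slopes to the right and down, at radius r is drawn at 1 + k1 r^2 times it, then the intrinsics apply), "cam_to_world" (4x4, takes a point from camera to world coordinates); the wrist camera has in their place "T_tool_cam" (4x4, takes a point from camera to tool coordinates, whose origin is the TCP and whose axes are the flange's). Camera axes: x right, y down, z forward; pixel columns grow to the right and rows downward; lengths in m; the calibration is good to about 2 mm. A picture is of the moment at which its call begins: read the wrist's pose just before it. There is no depth.
A pose or a line that the arm cannot do raises MotionError and nothing moves.
- sign_off(): hands the job in; it is judged then, once.
Trained networks look in the newest picture that a camera, given by its name, has taken for a name from the list of things; names that differ only in an ending like _2 or _b are one class to them, and where a whole thing is asked for, a point or a joint stands for the part that bears it (a point fixed in the world has none). Each returns a list of dicts, best first, with "score" (0 to 1); they miss things now and then, are a little off and sometimes report something else, mostly with a low value. They report only what shows in the picture. A call takes as long as a camera call. They do not tell look-alikes from the thing itself.
- spot_in(camera, name): "centre" ([column, row] in pixels, amid what is visible of it).
- silhouettes(camera, name): "mask" (384x512 bool, what is visible of it) and "centre" ([column, row] in pixels, amid what is visible of it).
- tip_of(camera, name): "centre" ([column, row] in pixels: a listed point, or the origin of a listed thing).
The state is a dict: "clock": time; "q": joint angles; "joint_velocities": joint speeds; "tau": joint torques, N m; "position": TCP position; "eef_rot": TCP orientation; "contact_force": force on the tool from outside, world axes, zero at the start; "wrist_torque": the same for the moment, N m; "finger_gap": opening from 0.0 (shut) to 1.0 (fully open); "grasp_force": force on a finger pad.
Only numpy, scipy, OpenCV 4.12 (cv2) and the standard library are available. Lean on these libraries where they do the work, as an engineer would, in place of code of your own. Each camera call takes 0.05 s, during which the arm holds its last target. There are 200 camera calls.

## Working session

There is one attempt and no reset: what is moved stays moved. The work goes in short steps, each a Python script; the robot and the scene stay as the last script left them, time stands still between calls to the robot, and variables do not carry over. Pictures are saved under pics/ and viewed, at most 10 in all, crops included, and the job is handed in when it is done.

```bash
mkdir -p pics
cat > h.py <<'E'
from cell import *
import numpy as np, cv2
from scipy.spatial.transform import Rotation as R
def cam(name):
    s=get_state(); f=grab_frame(name)
    if 'cam_to_world' in f: T=np.array(f['cam_to_world'])
    else:
        W=np.eye(4); W[:3,:3]=R.from_rotvec(s['eef_rot']).as_matrix(); W[:3,3]=s['position']; T=W@np.array(f['T_tool_cam'])
    return f,T
def ray(f,T,uv):
    d=np.array([(uv[0]-f['cx'])/f['fx'],(uv[1]-f['cy'])/f['fy']]); p=d.copy()
    for _ in range(20): p=d/(1+f['k1']*(p@p))
    return T[:3,3],T[:3,:3]@np.array([p[0],p[1],1])
def onz(f,T,uv,z):
    o,d=ray(f,T,uv); return o+d*(z-o[2])/d[2]
def proj(f,T,P):
    c=(np.atleast_2d(P)-T[:3,3])@T[:3,:3]; s=c[:,:2]/c[:,2:]; s=s*(1+f['k1']*(s**2).sum(1,keepdims=True))
    return s*[f['fx'],f['fy']]+[f['cx'],f['cy']]
def save(f,n): cv2.imwrite('pics/'+n+'.png',f['img'][:,:,::-1])
E
python3 - <<'E'
from h import *
Z={'blank':0.0,'sample':.004,'tray':0,'long_pocket':.004,'cross_pocket':.004,'stage':0,'face_center':.0735,'table_edge':.075,'bench_timer':0,'petri_dish':0,'forceps':0,'stain_bottle':0}
ims=[]
for c in('top','scene'):
    f,T=cam(c); ims.append(f['img']); print(c,f['fx'],f['k1'],T.round(3).tolist())
    for n,z in Z.items():
        print(n,[(round(r['score'],2),np.round(r['centre']).tolist(),onz(f,T,r['centre'],z).round(3).tolist()) for r in tip_of(c,n)[:3]])
cv2.imwrite('pics/a.png',ims[0][:,:,::-1]);cv2.imwrite('pics/b.png',ims[1][:,:,::-1])
print(get_state())
E
```

```text
top 487.7802930265421 -0.0350190603221925 [[-0.018, -0.988, 0.152, 0.333], [-1.0, 0.014, -0.026, -0.099], [0.023, -0.152, -0.988, 1.532], [0.0, 0.0, 0.0, 1.0]]
blank [(0.73, [214.0, 199.0], [0.549, -0.017, 0.0]), (0.65, [248.0, 230.0], [0.451, -0.125, 0.0]), (0.48, [231.0, 262.0], [0.352, -0.07, 0.0])]
sample [(0.76, [308.0, 192.0], [0.567, -0.318, 0.004])]
tray [(0.83, [324.0, 195.0], [0.558, -0.369, 0.0])]
long_pocket [(0.83, [307.0, 194.0], [0.56, -0.313, 0.004]), (0.25, [327.0, 195.0], [0.559, -0.379, 0.004])]
cross_pocket [(0.59, [338.0, 194.0], [0.56, -0.412, 0.004])]
stage [(0.9, [168.0, 217.0], [0.495, 0.125, 0.0])]
face_center [(0.98, [168.0, 222.0], [0.473, 0.117, 0.073])]
table_edge [(0.85, [162.0, 198.0], [0.543, 0.134, 0.075])]
bench_timer [(0.76, [254.0, 153.0], [0.698, -0.148, 0.0])]
petri_dish [(0.52, [222.0, 156.0], [0.691, -0.045, 0.0])]
forceps [(0.39, [170.0, 156.0], [0.692, 0.123, 0.0])]
stain_bottle [(0.65, [325.0, 195.0], [0.558, -0.371, 0.0]), (0.53, [284.0, 148.0], [0.715, -0.244, 0.0])]
scene 358.64407684376073 0.002883663038964896 [[-0.841, -0.284, 0.461, 0
[... 1087 characters left out ...]
.248, 0.0])]
{'clock': 1.3, 'q': array([-1.30523192e+00,  3.26169666e-01, -1.92601956e-01,  1.05200971e+00,
        1.00579218e-05,  1.43658713e+00]), 'joint_velocities': array([ 0.00169585,  0.00066798, -0.00032781, -0.00017117, -0.00217437,
        0.00108707]), 'tau': array([-7.02225698e-04, -4.43338680e+01,  2.62754595e+01,  1.14959297e-03,
       -1.55980656e-04,  3.96810179e-06]), 'position': array([ 0.21407791, -0.50664226,  0.23129663]), 'eef_rot': array([3.07902657e+00, 6.23786739e-01, 1.73109468e-05]), 'contact_force': array([ 0.65402256, -0.00108439, -0.16425494]), 'wrist_torque': array([-0.01321355, -0.02690126,  0.03143399]), 'grasp_force': 0.0, 'finger_gap': 0.9998149373240223}
```

View pics/a.png

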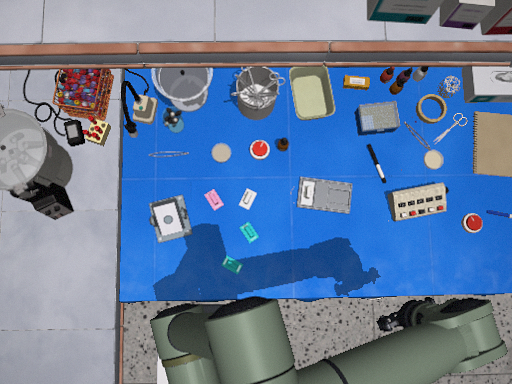

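View pics/b.png

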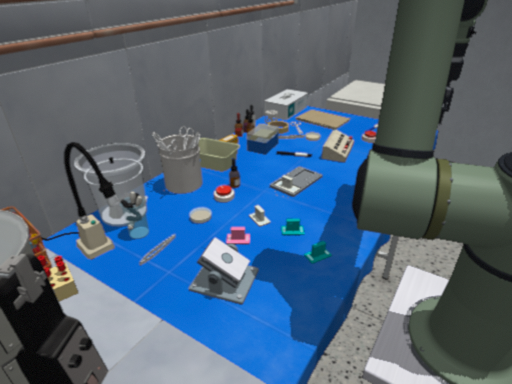

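The white blank is at about (248,198) in the top view and (259,218) in the scene view. The tray is at (324,195) with the sample in its left pocket, and the stage is at (168,218). The pink and turquoise pieces are decoys. Next I'll take wrist close-ups.

```bash
cat > l.py <<'E'
from h import *
import pickle
down=np.array([np.pi,0,0]); out={}; ims=[]
for k,p,ns in(('tray',[.50,-.36,.26],['tray','sample','long_pocket','cross_pocket']),('stage',[.42,.12,.33],['stage','face_center','table_edge']),('blank',[.50,-.117,.22],['blank'])):
    movep(p,down); sleep(.15); f,T=cam('wrist'); r={}
    for n in ns: r[n]=(tip_of('wrist',n),silhouettes('wrist',n))
    out[k]=(f,T,r); ims.append(f['img']); save(f,'w_'+k)
    if k=='tray': print(np.round(f['T_tool_cam'],3).tolist(),f['fx'])
    for n in ns: 
        z={'face_center':.0735,'table_edge':.075,'sample':.004,'long_pocket':.004,'cross_pocket':.004}.get(n,0)
        print(k,n,[(round(q['score'],2),np.round(q['centre'],1).tolist(),onz(f,T,q['centre'],z).round(4).tolist()) for q in r[n][0][:3]])
pickle.dump(out,open('w.pkl','wb'))
m=np.zeros((600,800,3),np.uint8)
for i,im in enumerate(ims): m[300*(i//2):300*(i//2)+300,400*(i%2):400*(i%2)+400]=cv2.resize(im,(400,300),interpolation=cv2.INTER_AREA)
cv2.imwrite('pics/w.png',m[:,:,::-1]); print(get_state()['clock'],get_state()['q'].round(2))
E
python3 l.py
```

```text
[[0.0, -0.956, -0.292, 0.074], [1.0, 0.001, -0.001, 0.0], [0.001, -0.292, 0.956, -0.142], [0.0, 0.0, 0.0, 1.0]] 282.06370915215024
tray tray [(0.77, [259.3, 118.6], [0.554, -0.3708, 0.0])]
tray sample [(0.97, [215.8, 110.0], [0.5655, -0.3117, 0.004])]
tray long_pocket [(0.73, [215.6, 108.4], [0.5676, -0.3116, 0.004])]
tray cross_pocket [(0.69, [288.2, 120.2], [0.552, -0.4102, 0.004])]
stage stage [(0.88, [251.6, 102.6], [0.4964, 0.1211, 0.0])]
stage face_center [(0.79, [255.3, 110.8], [0.4854, 0.1159, 0.0735])]
stage table_edge [(0.79, [244.6, 69.8], [0.5364, 0.1299, 0.075]), (0.73, [409.6, 68.0], [0.5377, -0.0824, 0.075])]
blank blank [(0.93, [256.2, 122.6], [0.5521, -0.1219, 0.0]), (0.85, [175.4, 127.0], [0.5466, -0.0207, 0.0]), (0.78, [256.9, 203.5], [0.445, -0.1233, 0.0])]
13.1667 [-0.37  0.27 -0.31  1.    0.    2.77]
```

View pics/w.png

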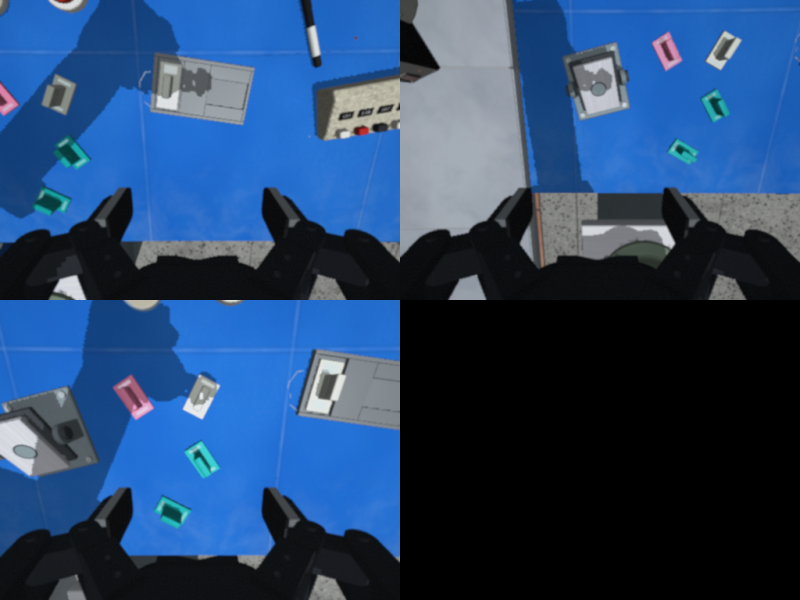

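The close-ups show three things. The blank is at (256,123) in its wrist frame, rotated roughly 30°. The tray is yawed slightly, with the sample on its left. The stage face is clear at (255,111). Next I'll fit the poses to the masks.

```bash
cat > fit.py <<'E'
from h import *
import pickle
from scipy.optimize import minimize
def box(x0,x1,y0,y1,z0,z1): return np.array([[x,y,z] for x in(x0,x1) for y in(y0,y1) for z in(z0,z1)],float)
def plate(L): return [box(-L/2,L/2,-.018,.018,0,.005),box(-.018,.018,-.006,.006,.005,.039)]
TRAY=[box(-.049,.049,-.084,.084,0,.010)]
def render(f,T,parts,M):
    im=np.zeros((384*4,512*4),np.uint8)
    for b in parts:
        p=proj(f,T,b@M[:3,:3].T+M[:3,3]); cv2.fillConvexPoly(im,cv2.convexHull(((p+.5)*4).astype(np.float32)).astype(np.int32),255)
    return cv2.resize(im,(512,384),interpolation=cv2.INTER_AREA)/255.
def iou(a,m): return np.minimum(a,m).sum()/np.maximum(a,m).sum()
def mk(x,y,z,Rm):
    M=np.eye(4); M[:3,:3]=Rm.as_matrix(); M[:3,3]=[x,y,z]; return M
def nm(c,x0,d): 
    S=np.vstack([x0]+[np.array(x0)+np.eye(len(x0))[i]*d[i] for i in range(len(x0))])
    return minimize(c,x0,method='Nelder-Mead',options=dict(initial_simplex=S,xatol=1e-4,fatol=1e-5,maxiter=250))
def flat(f,T,m,parts,x,y,z,yaws):
    best=min((nm(lambda v:1-iou(render(f,T,parts,mk(v[0],v[1],z,R.from_euler('z',v[2]))),m),[x,y,w],[.006,.006,.2]) for w in yaws),key=lambda r:r.fun)
    return best.x,1-best.fun
def facepose(v):
    Rm=R.from_euler('zy',[v[2],-v[3]]); c=np.array([v[0],v[1],.055])+Rm.apply([0,0,.0205]); return mk(*c,Rm)
E
cat > f1.py <<'E'
from fit import *
o=pickle.load(open('w.pkl','rb'))
g=lambda k,n:(o[k][0],o[k][1],o[k][2][n][1][0]['mask'].astype(float))
if __name__=='__main__':
    print('tray',flat(*g('tray','tray'),TRAY,.555,-.37,0,[-.1,.1]))
    print('sample',flat(*g('tray','sample'),plate(.076),.566,-.312,.004,[-.1,.1]))
    for s in o['blank'][2]['blank'][1][:3]:
        f,T,_=o['blank']; print(s['score'],s['centre'],f['img'][s['mask']].mean(0).round())
        if abs(s['centre'][0]-256)<25 and s['centre'][1]<160: print('blank',flat(f,T,s['mask'].astype(float),plate(.06),.552,-.122,0,[-.8,-.4,0,.4,.8,1.5]))
    V=[g('stage','face_center')]
    for c in('top','scene'):
        f,T=cam(c); s=silhouettes(c,'face_center')
        if s: V.append((f,T,s[0]['mask'].astype(float)))
    pickle.dump(V,open('v.pkl','wb'))
    w=V[0]; e=w[0]['img'].copy(); e[w[2]>.5]=[255,0,0]; e2=V[-1][0]['img'].copy(); e2[V[-1][2]>.5]=[255,0,0]
    z=lambda a,x,y:cv2.resize(a[y:y+110,x:x+150],(400,293),interpolation=cv2.INTER_NEAREST)
    a=np.vstack([np.hstack([z(e,180,50),z(w[0]['img'],180,50)]),np.hstack([z(e2,160,210),z(V[-1][0]['img'],160,210)])])
    cv2.imwrite('pics/f.png',a[:,:,::-1])
    for t in(.003,.006,.010,.015):
        P=[box(-.048,.048,-.032,.032,-t,0)]
        for sel in([0,1,2],[0],[2]):
            q=[V[i] for i in sel if i<len(V)]
            r=nm(lambda v:1-np.mean([iou(render(f,T,P,facepose(v)),m) for f,T,m in q]),[.497,.122,.1,.4],[.006,.006,.1,.15]); print(t,sel,r.x.round(4),1-r.fun)
E
python3 f1.py
```

```text
tray (array([ 0.55837997, -0.36690193, -0.14043479]), np.float64(0.8170947996607364))
sample (array([ 0.56519747, -0.31319673, -0.15356522]), np.float64(0.963636062932222))
0.71 [173.5, 124.4] [159. 107. 136.]
0.65 [218.7, 270.0] [ 36. 137. 142.]
0.63 [259.5, 205.0] [ 56. 176. 182.]
0.003 [0, 1, 2] [0.4937 0.1172 0.216  0.5573] 0.9379167147116733
0.003 [0] [0.4924 0.118  0.219  0.5144] 0.9616514216065267
0.003 [2] [0.4937 0.1173 0.2016 0.5452] 0.947875591736827
0.006 [0, 1, 2] [0.4926 0.1168 0.2083 0.5698] 0.9337312330847065
0.006 [0] [0.4921 0.1179 0.2188 0.542 ] 0.9608344336411706
0.006 [2] [0.4942 0.1163 0.2126 0.5686] 0.9343651072810414
0.01 [0, 1, 2] [0.4924 0.1173 0.2131 0.5899] 0.9212567296342221
0.01 [0] [0.4915 0.1177 0.2149 0.5797] 0.9604667015149053
0.01 [2] [0.4937 0.1142 0.2213 0.5293] 0.9118414171787163
0.015 [0, 1, 2] [0.4916 0.1173 0.2065 0.6217] 0.9010879169649906
0.015 [0] [0.49   0.1173 0.215  0.6132] 0.9580551226921254
0.015 [2] [0.4944 0.1118 0.2422 0.5282] 0.8757277957557932
```

View pics/f.png

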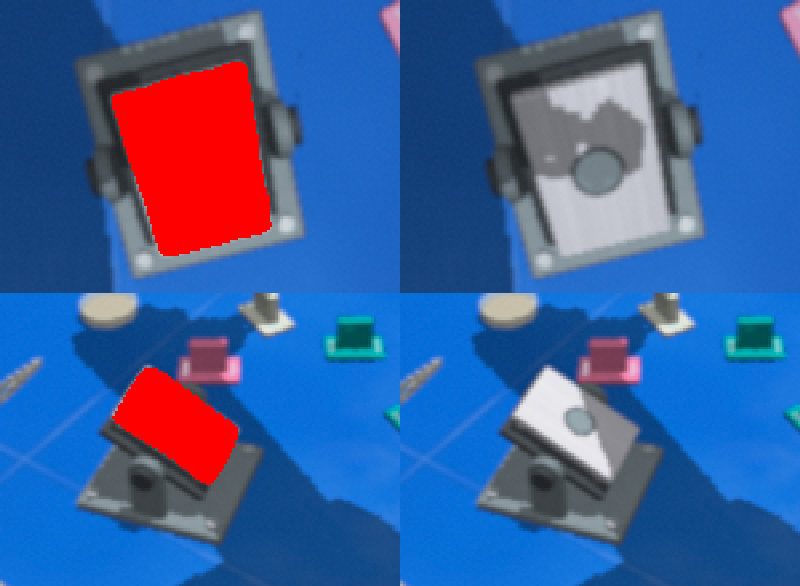

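The face mask is clean in both views, so the slope is about 0.53 rad and the stage yaw about 0.21. The blank's mask was missed, so I'll segment it by colour and refit the tray with the sample's mask joined in.

```bash
cat > f2.py <<'E'
from f1 import *
f,T,m=g('tray','tray'); m2=g('tray','sample')[2]
print('tray',flat(f,T,cv2.morphologyEx(np.maximum(m,m2),cv2.MORPH_CLOSE,np.ones((5,5))),TRAY,.555,-.37,0,[-.15]))
f,T,_=o['blank']; im=f['img'].astype(float)
b=((im[:,:,0]>.62*im[:,:,2])&(im[:,:,0]>.7*im[:,:,1])).astype(np.uint8)
n,l,s,c=cv2.connectedComponentsWithStats(b)
k=min(range(1,n),key=lambda i:np.hypot(*(c[i]-[257,120]))+(1e3 if s[i,4]<100 else 0)); print(s[k],c[k])
print('blank',flat(f,T,(l==k).astype(float),plate(.06),.552,-.122,0,[-.8,-.4,0,.4,.8,1.5]))
V=pickle.load(open('v.pkl','rb'))
P=[box(-.048,.048,-.032,.032,-.001,0)]
r=nm(lambda v:1-np.mean([iou(render(f,T,P,facepose(v)),m) for f,T,m in V]),[.494,.118,.21,.53],[.006,.006,.1,.15]); print(r.x,1-r.fun,facepose(r.x)[:3,3])
E
python3 f2.py
```

```text
tray (array([ 0.55839735, -0.36694273, -0.14410355]), np.float64(0.9811104814105873))
[ 234   95   47   58 1495] [257.00133779 123.5812709 ]
blank (array([ 0.55019234, -0.12248675, -0.4693681 ]), np.float64(0.9712853413680697))
[0.49333393 0.11752369 0.21658698 0.5329634 ] 0.9343291707822861 [0.48291813 0.11752369 0.07265676]
```

The cross pocket works out at (.552,-.4105), which agrees with the detector. My Euler order for the stage was wrong, so I'll fix that, refit, and pick and place the blank.

```bash
sed -i "s/'zy',\[v\[2\]/'ZY',[v[2]/" fit.py
cat >> h.py <<'E'
def rv(yaw,tilt=0): return (R.from_euler('ZY',[yaw,tilt])*R.from_euler('x',np.pi)).as_rotvec()
def st(t=''):
    s=get_state(); print(t,'t',round(s['clock'],2),'p',s['position'].round(4),'gap',round(s['finger_gap'],3),'gf',round(s['grasp_force'],1),'F',s['contact_force'].round(1),'q',s['q'].round(2))
E
cat > pick.py <<'E'
from h import *
bx,by,yw=.5502,-.1225,-.469+np.pi
movep([bx,by,.09],rv(yw)); st('above')
print(move_l([bx,by,.012],.12,until_force=8)); st('low')
grab(40); st('grab')
move_l([bx,by,.10],.2); st('up')
px,py,pw=.5521,-.4105,-.144-np.pi/2+np.pi
movep([px,py,.075],rv(pw)); st('over')
sleep(.1); f,T=cam('wrist'); save(f,'hold')
E
python3 f2.py | tail -1; python3 pick.py
```

```text
[0.49294308 0.11979326 0.24266486 0.5340259 ] 0.9237120427571083 [0.48281425 0.11728593 0.07264568]
above t 15.62 p [ 0.5503 -0.1225  0.0901] gap 1.002 gf 0.0 F [-0.4  0.3  0.2] q [-0.35  0.48 -0.35  0.74 -0.    0.12]
False
low t 16.43 p [ 0.5507 -0.1227  0.0125] gap 1.0 gf 0.0 F [ 0.7 -0.3 -0.1] q [-0.35  0.59 -0.41  0.57  0.    0.12]
grab t 17.08 p [ 0.5505 -0.1226  0.0123] gap 0.134 gf 39.7 F [0.2 0.7 2.8] q [-0.35  0.59 -0.41  0.57  0.    0.12]
up t 17.68 p [ 0.5497 -0.1224  0.0994] gap 0.133 gf 39.3 F [ 0.1 -0.7 -1.7] q [-0.35  0.47 -0.34  0.76  0.    0.12]
over t 18.79 p [ 0.5518 -0.409   0.0739] gap 0.132 gf 39.2 F [ 0.3 -0.1  0.6] q [-0.75  0.7   0.01  0.88  0.    0.97]
```

View pics/hold.png

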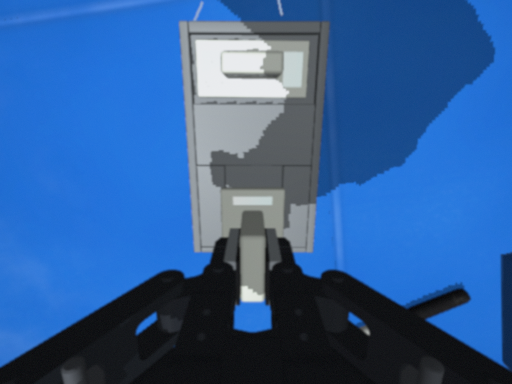

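The blank is held square, with its plate edges at columns 221–284. The pocket sides are at about 224–284 below it, so it's aligned across x. I'll lower and release it, then back off for a look.

```bash
cat > place.py <<'E'
from h import *
px,py,pw=.5521,-.4105,-.144+np.pi/2
move_l([px,py,.03],.12)
print(move_l([px,py,.0155],.04,until_force=6)); st('down')
let_go(); move_l([px,py,.09],.2); st('up')
movep([.50,-.36,.22],rv(-.144+np.pi/2)); sleep(.1)
f,T=cam('wrist'); save(f,'placed')
from fit import *
for n,L,x,y,w in(('blank',.06,px,py,pw-np.pi),('sample',.076,.565,-.313,-.144)):
    for s in silhouettes('wrist',n)[:4]:
        p=onz(f,T,s['centre'],.01)
        if np.hypot(p[0]-x,p[1]-y)<.04: print(n,s['score'],flat(f,T,s['mask'].astype(float),plate(L),x,y,.004,[w]))
print([ (round(q['score'],2),onz(f,T,q['centre'],.004).round(4)) for n in('cross_pocket','long_pocket') for q in tip_of('wrist',n)[:2]]); st()
E
python3 place.py
```

```text
True
down t 19.86 p [ 0.5524 -0.4108  0.0161] gap 0.133 gf 40.2 F [-0.5 -0.   3.1] q [-0.75  0.76 -0.03  0.77 -0.    0.97]
up t 21.09 p [ 0.5522 -0.4106  0.0903] gap 0.997 gf 0.0 F [-1.5  0.3 -0. ] q [-0.75  0.69  0.03  0.91  0.    0.97]
blank 0.77 (array([ 0.55185415, -0.41035221, -1.74888733]), np.float64(0.8854865117133108))
sample 0.78 (array([ 0.56557824, -0.3120978 , -0.1536915 ]), np.float64(0.9614259032931651))
[(0.66, array([ 0.545 , -0.4121,  0.004 ])), (0.57, array([ 0.5509, -0.4117,  0.004 ]))]
 t 22.09 p [ 0.4998 -0.3599  0.2186] gap 0.998 gf 0.0 F [ 0.3 -0.5  0.3] q [-0.74  0.46 -0.03  1.09  0.    0.97]
```

View pics/placed.png

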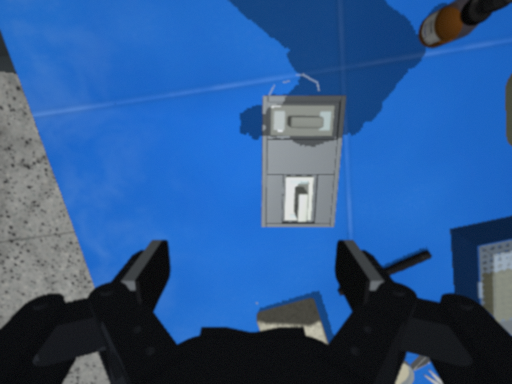

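The blank lies in the cross pocket at about (299,200) and the sample is still in its own pocket at (303,121). Before picking the sample I'll take two oblique close-ups of the stage to pin down the slope.

```bash
cat > look.py <<'E'
from fit import *
o=pickle.load(open('w.pkl','rb')); Ttc=np.array(o['tray'][0]['T_tool_cam']); fc=np.array([.4828,.117,.0727])
V=[]
for dirs in([(.1,.75,-.66),(.0,.6,-.8),(.1,-.75,-.66),(.0,-.6,-.8)],[(.75,.1,-.66),(.5,.1,-.86)]):
    c=[]
    for i,d in enumerate(dirs):
        d=np.array(d)/np.linalg.norm(d)
        for roll in np.arange(0,2*np.pi,.26):
            for D in(.24,.30):
                x=np.cross(d,[0,0,1]); x/=np.linalg.norm(x); y=np.cross(d,x); M=np.eye(4)
                M[:3,:3]=np.column_stack([x,y,d])@R.from_euler('z',roll).as_matrix(); M[:3,3]=fc-D*d
                W=M@np.linalg.inv(Ttc); rvv=R.from_matrix(W[:3,:3]).as_rotvec()
                if W[2,3]<.15: continue
                q=ik(W[:3,3],rvv)
                if q is not None: c.append((i*.3+np.abs(np.array(q)-get_state()['q']).max(),W[:3,3],rvv,i))
    if not c: print('none'); continue
    for b in sorted(c,key=lambda b:b[0])[:4]:
        try: movep(b[1],b[2]); break
        except MotionError as e: print(e)
    else: continue
    sleep(.15); st(str(b[3])); f,T=cam('wrist'); s=silhouettes('wrist','face_center'); t=tip_of('wrist','face_center')
    print([q['score'] for q in s[:2]],t[:1])
    if s: V.append((f,T,s[0]['mask'].astype(float),t))
pickle.dump(V,open('v2.pkl','wb'))
ims=[]
for f,T,m,t in V:
    e=f['img'].copy(); c=cv2.findContours((m>0).astype(np.uint8),cv2.RETR_EXTERNAL,cv2.CHAIN_APPROX_NONE)[0]; cv2.drawContours(e,c,-1,(255,0,0),1); ims.append(cv2.resize(e,(400,300)))
if ims: cv2.imwrite('pics/look.png',np.hstack(ims)[:,:,::-1])
def free(v): return mk(v[0],v[1],v[2],R.from_euler('ZY',[v[3],-v[4]]))
for t in(.001,.004):
    P=[box(-.048,.048,-.032,.032,-t,0)]
    for sel in([0,1],[0],[1]):
        q=[V[i][:3] for i in sel if i<len(V)]
        if q:
            r=nm(lambda v:1-np.mean([iou(render(f,T,P,free(v)),m) for f,T,m in q]),[*fc,.22,.53],[.006,.006,.002,.1,.1]); print(t,sel,r.x.round(4),1-r.fun)
E
python3 look.py
```

```text
0 t 23.6 p [0.4429 0.0032 0.1557] gap 0.999 gf 0.0 F [-0.8  0.1 -0.2] q [-0.79  0.49 -0.69  0.92  0.93  1.81]
[0.84] [{'centre': [249.2, 188.9], 'score': 0.59}]
1 t 24.68 p [0.412  0.0726 0.1916] gap 0.999 gf 0.0 F [ 0.5 -0.2 -0.6] q [-0.44 -0.16 -1.05  0.35  0.59  1.18]
[0.57] [{'centre': [249.1, 186.3], 'score': 0.62}]
0.001 [0, 1] [0.4831 0.118  0.0686 0.264  0.5261] 0.9574795265599814
0.001 [0] [0.4828 0.1137 0.0727 0.3043 0.4879] 0.9512668288070175
0.001 [1] [0.4814 0.1178 0.0702 0.2495 0.6334] 0.9789210367516509
0.004 [0, 1] [0.4826 0.118  0.0698 0.2521 0.5198] 0.9754944113373956
0.004 [0] [0.4825 0.1149 0.0727 0.2552 0.5255] 0.9653231720043813
0.004 [1] [0.4814 0.1178 0.0702 0.2495 0.6334] 0.9789210367516509
```

View pics/look.png

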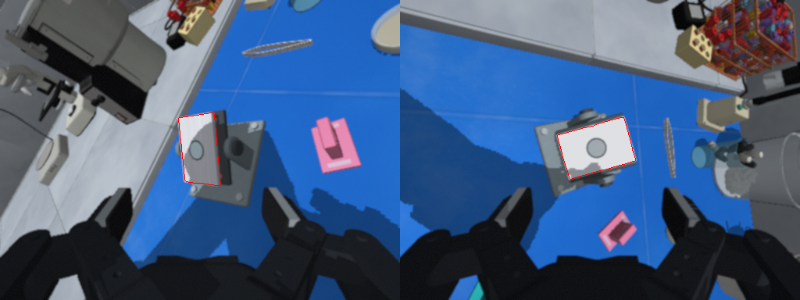

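The slope is about 0.52 rad, yaw about 0.25, and the face centre about (.4826,.1175,.0725). Next I'll pick the sample and bring it above the face.

```bash
cat >> h.py <<'E'
FC=np.array([.4826,.1175,.0725]); FR=R.from_euler('ZY',[.25,-.52]); N=FR.apply([0,0,1])
GH=.012
def frot(k): return (FR*R.from_euler('z',k*np.pi)*R.from_euler('x',np.pi)).as_rotvec()
E
cat > s.py <<'E'
from h import *
sx,sy,sw=.5654,-.3127,-.150
ok=[]
for k in(1,0):
    q=[ik([sx,sy,.1],rv(sw+k*np.pi)),ik(FC+N*.06,frot(k)),ik(FC+N*.01,frot(k))]
    print(k,[None if a is None else np.round(a,2).tolist() for a in q])
    if all(a is not None for a in q): ok.append(k)
k=ok[0]; open('k','w').write(str(k))
movep([sx,sy,.095],rv(sw+k*np.pi)); st('above')
print(move_l([sx,sy,.004+GH],.12,until_force=8)); st('low')
grab(40); st('grab')
move_l([sx,sy,.06],.15); sleep(.3); move_l([sx,sy,.13],.2); st('up')
movep(FC+N*.06,frot(k)); sleep(.2); st('pre')
f,T=cam('wrist'); save(f,'pre')
E
python3 s.py
```

```text
1 [[-0.62, 0.61, -0.1, 0.87, 0.0, -0.47], [-0.0, 0.02, -1.09, -0.05, 0.12, -0.22], [0.02, 0.18, -1.09, -0.21, 0.12, -0.2]]
0 [[-0.62, 0.61, -0.1, 0.87, 0.0, 2.67], [-0.0, 0.02, -1.09, -0.05, 0.12, 2.92], [0.02, 0.18, -1.09, -0.21, 0.12, 2.94]]
above t 26.39 p [ 0.5652 -0.3122  0.095 ] gap 0.997 gf 0.0 F [-0.2 -0.1 -0.9] q [-0.62  0.61 -0.1   0.86  0.   -0.47]
False
low t 27.2 p [ 0.5659 -0.313   0.0168] gap 0.999 gf 0.0 F [-0.4  0.2  1. ] q [-0.62  0.7  -0.17  0.7   0.   -0.47]
grab t 27.86 p [ 0.5656 -0.3128  0.0163] gap 0.135 gf 39.3 F [ 0.  -0.4  1.9] q [-0.62  0.7  -0.17  0.7   0.   -0.47]
up t 29.1 p [ 0.5654 -0.3127  0.1297] gap 0.132 gf 38.9 F [-0.5  0.4 -0.9] q [-0.62  0.58 -0.06  0.93 -0.   -0.47]
pre t 30.91 p [0.4545 0.1096 0.1247] gap 0.136 gf 39.0 F [ 0.7  0.3 -1.8] q [-0.    0.02 -1.09 -0.04  0.12 -0.22]
```

View pics/pre.png

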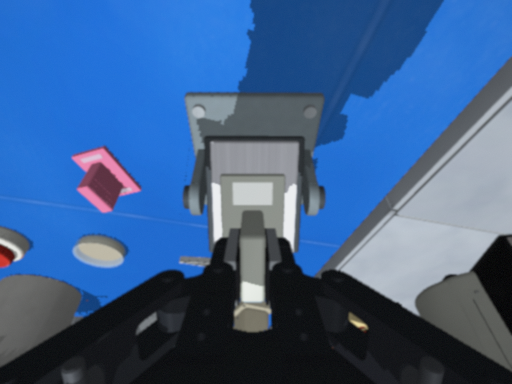

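The sample is held and aligned with the face. Plate columns are 219–286 and the face spans 208–300, so it's centred, and the edges run parallel. I'll press slowly.

```bash
cat > p.py <<'E'
from h import *
move_l(FC+N*(GH+.012),.1); sleep(.3)
def fn(): return np.mean([(sleep(.02),get_state()['contact_force']@N)[1] for _ in range(8)])
b=fn(); st('near'); h=.012
hit=move_l(FC+N*(GH-.006),.012,until_force=4); st('hit')
d=(get_state()['position']-FC)@N-GH; print('hit',hit,'d',d,'Fn',fn()-b)
while fn()-b<8.5 and d>-.012:
    d-=.0005; move_l(FC+N*(GH+d),.02); print(round(d,4),round(fn()-b,2),round((get_state()['position']-FC)@N-GH,4))
st('end'); print(get_state()['wrist_torque'].round(3))
f,T=cam('wrist'); save(f,'end')
f2,_=cam('scene'); cv2.imwrite('pics/fin.png',np.hstack([cv2.resize(f['img'],(400,300)),cv2.resize(f2['img'][170:320,140:340],(400,300),interpolation=cv2.INTER_CUBIC)])[:,:,::-1])
E
python3 p.py
```

```text
near t 31.9 p [0.4712 0.1145 0.0937] gap 0.13 gf 39.0 F [-0.3  0.8 -1. ] q [ 0.01  0.14 -1.09 -0.17  0.12 -0.21]
hit t 32.93 p [0.4773 0.1162 0.0818] gap 0.13 gf 39.7 F [-0.7  0.   4.3] q [ 0.02  0.18 -1.09 -0.21  0.12 -0.2 ]
hit True d -0.0011992232919816534 Fn 5.20478718730022
-0.0017 5.92 -0.0017
-0.0022 7.3 -0.0021
-0.0027 8.17 -0.0026
-0.0032 8.89 -0.0031
end t 35.27 p [0.4782 0.1164 0.0802] gap 0.131 gf 40.3 F [-3.4 -0.6  7.8] q [ 0.02  0.18 -1.09 -0.21  0.11 -0.2 ]
[-0.058  0.138 -0.06 ]
```

View pics/fin.png

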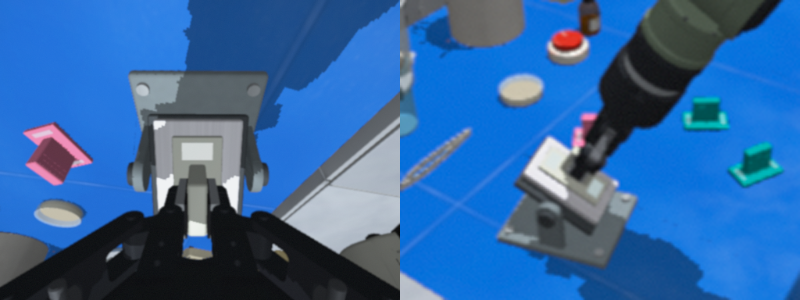

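The force rises about 2 N/mm, so the face is giving, by roughly 3 mm now. To confirm it's flush, I'll rock the pitch slightly and watch the wrist moment.

```bash
cat > rock.py <<'E'
from h import *
k=int(open('k').read()); Y=FR.apply([0,1,0])
def go(e,d=-.0028):
    Q=R.from_rotvec(Y*e); p=FC+N*d+Q.apply(N)*GH
    move_l(p,.02,rot=(Q*R.from_rotvec(frot(k))).as_rotvec())
def rd():
    a=[(sleep(.02),get_state())[1] for _ in range(8)]
    return np.mean([s['contact_force'] for s in a],0),np.mean([s['wrist_torque'] for s in a],0)
if __name__=='__main__':
    for e in(0,.025,.05,.025,0,-.025,-.05,-.025,0):
        go(e); F,M=rd(); s=get_state()
        print(e,'Fn',round(F@N,2),'Fu',round(F@FR.apply([1,0,0]),2),'My',round(M@Y,3),'Mx',round(M@FR.apply([1,0,0]),3),round((R.from_rotvec(s['eef_rot'])*R.from_rotvec(frot(k)).inv()).as_rotvec()@Y,3))
    st()
E
python3 rock.py
```

```text
0 Fn 7.64 Fu 0.89 My 0.182 Mx -0.104 0.0
0.025 Fn 8.78 Fu -0.31 My 0.194 Mx -0.099 0.026
0.05 Fn 9.43 Fu -0.78 My 0.349 Mx -0.134 0.052
0.025 Fn 7.55 Fu -0.3 My 0.326 Mx -0.071 0.027
0 Fn 8.08 Fu 0.61 My 0.616 Mx 0.024 0.001
-0.025 Fn 9.53 Fu 0.57 My 0.634 Mx 0.017 -0.024
-0.05 Fn 10.05 Fu 1.13 My 0.508 Mx 0.068 -0.05
-0.025 Fn 8.0 Fu 0.88 My 0.609 Mx -0.018 -0.024
0 Fn 7.13 Fu -1.26 My 0.425 Mx -0.045 0.002
 t 38.82 p [0.4768 0.1163 0.0798] gap 0.137 gf 40.3 F [-4.1 -1.   6.2] q [ 0.02  0.18 -1.1  -0.21  0.12 -0.2 ]
```

The sample pivots in the grip and settles towards flush, with the least force near zero rocking. I'll ease the grip a little and press slightly deeper so it seats itself, then return to mid-travel and check.

```bash
cat > seat.py <<'E'
from rock import *
grab(25); st('g')
for d in(-.0028,-.0045,-.0048,-.0038,-.0034):
    go(0,d); F,M=rd(); print(d,'Fn',round(F@N,2),'My',round(M@Y,3),round((get_state()['position']-FC)@N-GH,4))
sleep(.3); F,M=rd(); print(F@N); st('end')
f,T=cam('wrist'); g,G=cam('scene')
for n in('sample','face_center'):
    print(n,tip_of('wrist',n)[:1],proj(f,T,FC-N*.003).round(1))
a=f['img'][100:340,150:370]; b=g['img'][215:315,165:265]
cv2.imwrite('pics/fin2.png',np.hstack([cv2.resize(a,(400,436),interpolation=cv2.INTER_CUBIC),cv2.resize(b,(400,436),interpolation=cv2.INTER_CUBIC)])[:,:,::-1])
E
python3 seat.py
```

```text
g t 39.03 p [0.4769 0.1163 0.0798] gap 0.132 gf 40.3 F [-4.1 -1.   4.9] q [ 0.02  0.18 -1.1  -0.21  0.12 -0.2 ]
-0.0028 Fn 7.53 My 0.434 -0.0028
-0.0045 Fn 10.65 My 0.421 -0.0044
-0.0048 Fn 10.99 My 0.442 -0.0046
-0.0038 Fn 9.15 My 0.427 -0.0037
-0.0034 Fn 8.4 My 0.424 -0.0033
8.623932005861896
end t 41.38 p [0.4772 0.1164 0.0793] gap 0.131 gf 40.7 F [-4.9 -0.8  7. ] q [ 0.02  0.19 -1.1  -0.22  0.12 -0.2 ]
sample [{'centre': [252.3, 232.1], 'score': 0.67}] [[251.8 238. ]]
face_center [{'centre': [250.0, 168.8], 'score': 0.44}] [[251.8 238. ]]
```

View pics/fin2.png

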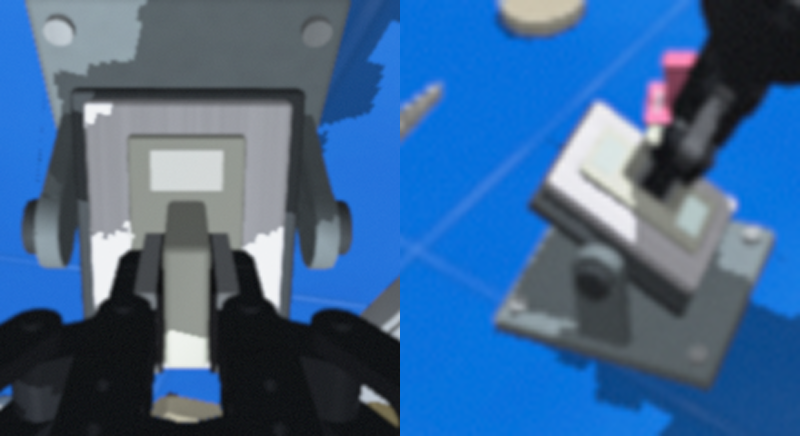

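```bash
cat > chk.py <<'E'
from rock import *
U=FR.apply([1,0,0])
def rd2(n=18):
    a=[(sleep(.02),get_state())[1] for _ in range(n)]
    return np.mean([s['contact_force'] for s in a],0),np.mean([s['wrist_torque'] for s in a],0)
go(0,.004); F0,M0=rd2(); print('base',F0.round(2),M0.round(3))
for d in(-.0008,-.0018,-.0034):
    go(0,d); F,M=rd2(); F=F-F0;M=M-M0
    print(d,'Fn %.2f Fu %.2f Fy %.2f My %.3f Mx %.3f'%(F@N,F@U,F@Y,M@Y,M@U))
st()
E
python3 chk.py
```

```text
base [-0.05  0.03 -0.59] [-0.133  0.531 -0.013]
-0.0008 Fn 4.06 Fu 0.05 Fy -0.03 My -0.149 Mx -0.026
-0.0018 Fn 5.90 Fu 0.24 Fy 0.04 My -0.203 Mx -0.033
-0.0034 Fn 8.94 Fu 0.28 Fy 0.12 My -0.207 Mx -0.043
 t 44.19 p [0.4785 0.1165 0.0801] gap 0.132 gf 40.5 F [-4.4 -0.6  7.6] q [ 0.02  0.19 -1.09 -0.22  0.12 -0.2 ]
```

The moment shows contact starting at the upper edge (lever 37 mm at 4 N) and becoming full-face by about 6 N: the moment stops growing and the centre of pressure moves inside the plate. I'll trim the pitch to centre the pressure.

```bash
cat > trim.py <<'E'
from rock import *
U=FR.apply([1,0,0]); M0=np.array([-.133,.531,-.013]); F0=np.array([-.05,.03,-.59]); e=0
for i in range(5):
    sleep(.15); F,M=rd(); F=F-F0; M=M-M0; s=-(M@Y)/(F@N); print(round(e,3),'Fn %.2f My %.3f Mx %.3f cop %.4f'%(F@N,M@Y,M@U,s))
    if abs(s)<.010 and F@N>6: break
    e-=.008*np.sign(s); go(e,-.0034)
sleep(.3); st()
E
python3 trim.py
```

```text
0 Fn 9.05 My -0.238 Mx -0.076 cop 0.0263
-0.008 Fn 8.82 My -0.005 Mx -0.009 cop 0.0006
 t 45.31 p [0.4785 0.1164 0.0801] gap 0.135 gf 40.5 F [-3.8 -1.1  7.8] q [ 0.02  0.19 -1.1  -0.23  0.12 -0.2 ]
```

The pressure is now centred (0.6 mm offset, 8.8 N, about 3 mm of travel). An 8 mrad trim swung the moment to zero, which means full-face contact. Handing in.

```bash
python3 -c "
from cell import *
print(sign_off())"
```

```text
the job is handed in; nothing more can be done
None
```

I handed the job in at about 45 s (no verdict came back): the blank was released in the crosswise pocket, and the sample is still gripped, flush and centred on the sloped face, pressed at about 9 N for roughly 3 mm of the 6 mm travel.

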